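# Slide the two gem boxes into their wells

### The job

Two round clear gem boxes stand on the wooden block beside its two round wells. With the shut fingertips, push each box across the block until it drops into the well of its own size, large box in large well and small box in small well, and sits flat on the bottom. Do not lift the boxes or reach around them with a finger on each side, and leave the loupe, the tweezers and the dop stick where they lie.

Things in the scene. Friction and masses are not known exactly. Their poses are not given: they have to be found in the camera images.
- block: Fixed block of brown wood, 132 (its x) x 195 (its y) x 20 mm high, lying on the bench; it does not move. Origin: centre of its underside, on the bench; z up. Its two wells lie in the half towards its own +y; the boxes start on the plain half towards its own -y. Round wells, 10 mm deep with flat floors.
- large_well (a point): Centre of the floor of the large round well, 48 mm across, 10 mm below the block's top face, at x = +37, y = +45 mm of the block; axes as the block's.
- small_well (a point): Centre of the floor of the small round well, 42 mm across, 10 mm below the block's top face, at x = -37, y = +45 mm of the block; axes as the block's.
- large_box: The larger round clear gem box (a flat disc-like puck holding a dark insert), 44 mm across, 20 mm high, 50 g give or take, loose, standing on the block's top face. Origin: centre of its underside; z up. It may start on either side of the small box. Seated, it stands 10 mm proud of the block.
- small_box: The smaller round clear gem box (white insert), 38 mm across, 20 mm high, 40 g give or take, loose, standing on the block's top face. Origin: centre of its underside; z up. Seated, it stands 10 mm proud of the block.
- loupe: Bystander: folded metal loupe, 25 x 47 x 17 mm, on the bench beside the block's +y end. Origin: centre of its underside.
- tweezers: Bystander: steel tweezers, 13 x 124 x 10 mm, on the bench beside the block's -y end, about parallel to that end. Origin: centre of the underside.
- dop_stick: Bystander: wooden dop stick, 12 x 122 x 12 mm, on the bench beyond the tweezers. Origin: centre of the underside.
Things that resemble listed ones, but are neither listed nor needed, are in the scene too. What is shaped like the large_box but purple or turquoise is not meant.

How it is judged:
By the outcome, as a careful person would: the job done as asked, in the order asked, and still so for the second after the job is handed in, with the robot touching nothing.
It also fails if it takes over 51 s, if anything falls off the work surface, if the arm or the gripper's body presses on something with over 40 N, if the wrist force passes 120 N, or if a joint passes its speed limit or range.

### The arm

A 7-joint arm with a two-finger parallel gripper is mounted at the origin on a cart in front of the work surface, level with it; the furniture and walls round the work are solid. World frame = base frame: x ahead of the robot, y to its left, z up, the work surface at z = 0. Lengths are in m, angles in degrees, forces in N, time in s.
With the tool pointing down it reaches from about 0.425 to 0.875 m from the base axis. Payload 4.7 kg.
Tool frame: the origin (TCP) lies at the very end of the fingers, on their centre line; the grasp point (between the pads) lies 19 mm behind it; z points along the fingers, y is the direction in which the jaws open and shut (so a half turn about z gives the same grasp; the last joint's range is limited). The gripper opens to 87 mm and grips with 3 to 60 N. Pads are 19 mm wide; open, the fingers measure 117 mm over their backs; the gripper's body (75 mm by 190 mm) begins 51 mm behind the grasp point.
Start: joints at [-65.655, 18.392, -4.016, 83.108, 1.295, 78.541, -3.26], TCP at [0.26, 0.596, 0.223] pointing down, gripper open.
Joint ranges: [-163.93, 163.93], [-17.29, 119.83], [-79.2, 71.16], [3.27, 140.29], [-89.18, 269.18], [5.43, 117.66], [-154.24, 154.24]. Speed limits (degrees/s): [147.25, 147.25, 180, 180, 180, 180, 180].

### API

Orientations are given as [roll, pitch, yaw] about the fixed x, y, z axes, in that order (R = Rz(yaw) Ry(pitch) Rx(roll)).
In Python, from cell import * gives the robot as it stands.
- The arm moves only by the tool arm_command, never from a script. Its argument "targets" is a list that holds one entry, the list of rows, each a list of 7 numbers: the shift along the tool's x, y, z in m, then the turn, a rotation vector about the tool's x, y, z in degrees, then the gripper's target within -1 to 1 (shut at 1, half-way at 0, fully open at -1). In form: [[[tx, ty, tz, rx, ry, rz, claw], ...]]. A call has 1 to 10 rows; each row is the pose to reach, as a shift and turn from the pose commanded when the call began, along the tool's axes at that moment; what a row does not reach only later rows make up. A row lasts 1/10 s, in which the tool goes at most 50 mm and 8.59 degrees, less where a joint would pass 70% of its speed; a pose out of reach is approached as far as the arm can. A call with a gripper value outside its range is refused whole. The fingers move at their own pace and stop on an object; "newtons" is the grip in N (left out, the last holds). Time passes only in rows, so rows that repeat a pose let the fingers close. It gives the time, the measured TCP pose, the force and the opening at its end, in the units of the state.
- get_obs(): the state, without advancing time (a new reading comes with each control period).
- read_camera(name): name is "scene" or "top" or "wrist"; returns a dict with "img" (420x560x3 uint8, red, green, blue), "z_map" (420x560 float32, m along the optical axis (not along the pixel's ray), 0 where there is no reading), "K" (3x3 intrinsics, pixels), "origin" and "attitude" of the camera in the world. Camera axes: x right, y down, z forward; pixel columns grow to the right and rows downward; lengths in m; the calibration is good to about 2 mm. A picture is of the moment at which its call begins.
- sign_off(): hands the job in, once; it reports no verdict.
Trained networks look in the newest picture that a camera, given by its name, has taken for a name from the list of things; names that differ only in an ending like _2 or _b are one class to them, and where a whole thing is asked for, a point or a joint stands for the part that bears it (a point fixed in the world has none). Each returns a list of dicts, best first, with "conf" (0 to 1); they miss things now and then, are a little off and sometimes report something else, mostly with a low value. They report only what shows in the picture. A call takes as long as a camera call. They do not tell look-alikes from the thing itself.
- search_frame(thing, camera): "position" ([column, row] in pixels, amid what is visible of it).
The state is a dict: "time_s": time; "qpos": joint angles; "joint_velocities": joint speeds; "effort": joint torques, N m; "tool_pos": TCP position; "tool_rot": TCP orientation; "force": force on the tool from outside, world axes, zero at the start; "wrist_torque": the same for the moment, N m; "grip_width": finger opening in m.
Only numpy, scipy, OpenCV 4.12 (cv2) and the standard library are available. Lean on these libraries where they do the work, as an engineer would, in place of code of your own. Each camera call takes 0.05 s, during which the arm holds its last target.

## Working session

There is one attempt and no reset: what is moved stays moved. The work goes in short steps, Python scripts to look and compute and a tool call to move; the robot and the scene stay as the last step left them, time stands still between calls to the robot, and variables do not carry over. Pictures are saved under pics/ and viewed, and the job is handed in when it is done.

Besides the shell and the picture viewer there is one more tool, called after ">>>" as name([rows], argument=value, ...), one row to a line, values as JSON. arm_command: Moves the arm, as the interface text tells. Its arguments: {"type":"object","properties":{"targets":{"type":"array","items":{"type":"array","items":{"type":"array","items":{"type":"number"}}}},"newtons":{"type":"number"}},"required":["targets"]}

```bash
mkdir -p pics; ls
python3 - <<'E'
from cell import *
import cv2,numpy as np
o=get_obs();print(o['time_s'],o['tool_pos'],o['tool_rot'],o['grip_width'],o['force'])
for n in ['top','scene']:
    r=read_camera(n);cv2.imwrite(f'pics/{n}0.png',r['img'][:,:,::-1]);print(n,r['K'],r['origin'],r['attitude'])
    np.savez(f'{n}0.npz',**r)
    for t in ['large_box','small_box','block','large_well','small_well','loupe','tweezers','dop_stick']:
        try: print(t,[(d['position'],round(d['conf'],2)) for d in search_frame(t,n)][:5])
        except Exception as e: print(t,e)
E
```

```text
pics
0.0 [0.25940975 0.59538247 0.22146701] [-1.79889755e+02  4.98994435e-03  1.56462512e+02] 0.08719099518733336 [-0.45017396 -0.46244391 -0.12823834]
top [[501.6519769    0.         275.12412874]
 [  0.         501.6519769  220.66670438]
 [  0.           0.           1.        ]] [ 0.38727673 -0.18786567  0.93138204] [-169.98467822   -0.18748609  -89.30984801]
large_box [([385.1, 249.1], 0.97), ([366.0, 178.2], 0.71), ([273.5, 215.1], 0.57)]
small_box [([284.6, 256.3], 0.71)]
block [([242.2, 247.6], 0.55)]
large_well [([241.3, 247.2], 0.75)]
small_well [([240.4, 249.0], 0.79)]
loupe [([167.0, 271.9], 0.68)]
tweezers [([322.2, 256.4], 0.54)]
dop_stick [([336.5, 223.9], 0.84)]
scene [[501.47695803   0.         287.16711206]
 [  0.         501.47695803 212.06351967]
 [  0.           0.           1.        ]] [0.22677638 0.3684845  0.80260683] [-140.06681745    0.49440277 -150.68919698]
large_box [([296.0, 154.4], 0.8), ([350.6, 166.7], 0.77), ([282.1, 211.2], 0.65)]
small_box [([323.6, 222.5], 0.6)]
block [([296.0, 253.8], 0.75)]
large_well [([293.2, 258.5], 0.72)]
small_well [([295.2, 257.3], 0.73)]
loupe [([286.8, 319.9], 0.94)]
tweezers [([315.2, 203.1], 0.5)]
dop_stick [([316.4, 188.9], 0.83)]
```

View pics/top0.png

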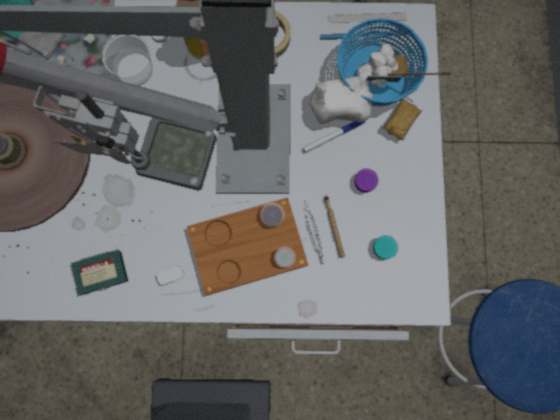

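Run:
```python
import cv2
i=cv2.imread('pics/top0.png')[160:310,140:420]
cv2.imwrite('pics/crop0.png',cv2.resize(i,None,fx=2.8,fy=2.8,interpolation=cv2.INTER_CUBIC))
```

```text
(no output)
```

View pics/crop0.png

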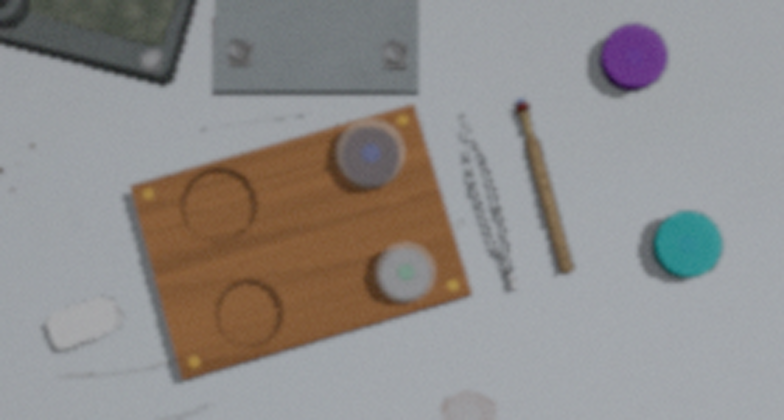

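View pics/scene0.png

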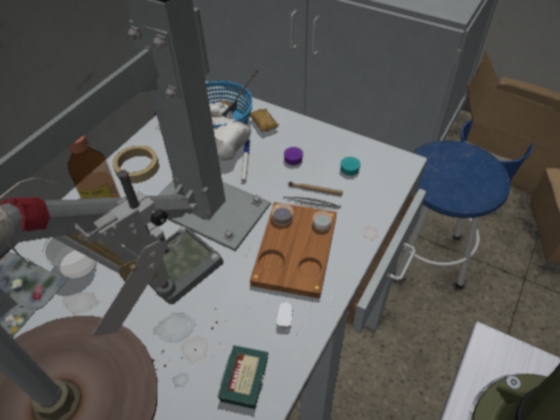

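The large box (dark insert) is at pixel (272,215). The purple (366,180) and turquoise (385,248) discs are look-alikes. The small box (white insert) is at (284,257). The wells are at about (217,233) and (228,271). A grey stand with a tall column stands close by, so I'll locate that too.

```bash
cat > h.py <<'E'
import numpy as np,cv2
from scipy.spatial.transform import Rotation as R
def cam(r): return r['K'],np.array(r['origin']),R.from_euler('xyz',r['attitude'],degrees=True).as_matrix()
def topl(r,px,z):
    K,o,A=cam(r);d=A@np.linalg.inv(K)@np.array([px[0],px[1],1.]);return o+d*(z-o[2])/d[2]
def cloud(r):
    K,o,A=cam(r);h,w=r['z_map'].shape;u,v=np.meshgrid(np.arange(w),np.arange(h));Z=r['z_map']
    p=np.stack([(u-K[0,2])/K[0,0]*Z,(v-K[1,2])/K[1,1]*Z,Z],-1);P=p@A.T+o;P[Z==0]=np.nan;return P
def proj(r,p):
    K,o,A=cam(r);q=K@(A.T@(np.array(p)-o));return q[:2]/q[2]
E
python3 - <<'E'
from h import *
for n in ['top','scene']:
    r=dict(np.load(n+'0.npz'));P=cloud(r)
    im=r['img'];hsv=cv2.cvtColor(im,cv2.COLOR_RGB2HSV)
    H,W=im.shape[:2]
    # block top points from depth
    m=(P[...,2]>.012)&(P[...,2]<.028)&(hsv[...,1]>100)&(hsv[...,0]<22)
    m=m.astype(np.uint8)
    k,l,s,c=cv2.connectedComponentsWithStats(m)
    i=1+np.argmax(s[1:,4]);print(n,s[i],c[i],'z',np.nanmedian(P[...,2][l==i]))
    # rectify to world plane z=.02: minAreaRect
    pts=np.argwhere(l==i)[:,::-1]
    w=np.array([topl(r,p,.02)[:2] for p in pts],np.float32)
    print('rect',cv2.minAreaRect(w*1000))
    # box tops
    tb={'top':[(272,215),(284.6,257)],'scene':[(282,214),(322.5,221.5)]}[n]
    for b in tb:
        q=P[int(b[1])-3:int(b[1])+4,int(b[0])-3:int(b[0])+4,2];print(b,np.nanmedian(q),topl(r,b,.04))
    wl=[(217.5,233),(228.7,271)] if n=='top' else []
    for b in wl: print('well rim',topl(r,b,.02),'floor depth',P[int(b[1]),int(b[0])])
    if n=='top':
        # obstacles: height map grid
        for x in np.arange(.2,.9,.05):
            row=[]
            for y in np.arange(-.5,.45,.05):
                mm=(abs(P[...,0]-x)<.025)&(abs(P[...,1]-y)<.025)
                row.append('%4d'%(np.nanmax(P[...,2][mm])*1000) if mm.any() else '   .')
            print('%.2f'%x,' '.join(row))
E
```

```text
top [ 188  199  119   96 5624] [245.06401138 247.48844239] z 0.02051752876207391
rect ((501.5500183105469, -137.1156768798828), (129.75022888183594, 192.19097900390625), 17.18563461303711)
(272, 215) 0.04106101011379304 [ 0.5550535  -0.18311291  0.04      ]
(284.6, 257) 0.04102682299352467 [ 0.4792021  -0.20656006  0.04      ]
well rim [ 0.52392343 -0.08338379  0.02      ] floor depth [ 0.52543185 -0.08129364  0.0098618 ]
well rim [ 0.4545728  -0.10590041  0.02      ] floor depth [ 0.455156   -0.10389157  0.01188886]
0.20 -740 -735 -738 -739 -740 -737 -737 -737 -737 -738 -738 -737 -737 -740 -740 -736 -740 -740 -740
0.25 -739 -737 -737 -741 -741 -738 -736 -740 -737 -735 -740 -738 -739 -739 -734 -738 -740 -741 -738
0.30 -738 -739 -742 -739  -70  -70  -73 -739 -736 -738 -739 -740 -738 -740 -737 -735 -736 -741 -735
0.35    3    4    5    4    4    4    4    5    4    4    5    4    4    5    4    4    4 -741 -740
0.40    5    5    5    4    5    5    5    6   24   24    5    5   26   28    5    5    5    .    .
0.45    5    6    4    5    9   40   43   25   24   24   22    5   30   29   
[... 460 characters left out ...]
79  480  480  366  372  365  297  366  312   40   96   37    .
0.75    5   33   66   67   70   66  418    .  394  394  394  394  395  394   38   40   39   39    .
0.80   99   84   66   73   73   68   33    .   18    7    5   64   66   62    .   39   39   38    .
0.85    5   68   51   48   69    5    6    .    .   89    6   65   57   64   14   27   22    .    .
scene [ 251  206   85   90 4222] [294.58455708 252.29109427] z 0.019544926121670914
rect ((499.00384521484375, -133.2704315185547), (129.58798217773438, 199.65904235839844), 17.292015075683594)
(282, 214) 0.039279975293919245 [ 0.55154786 -0.1756843   0.04      ]
(322.5, 221.5) 0.039429513813074024 [ 0.47293779 -0.19735305  0.04      ]
```

Run:
```python
from h import *
th=np.deg2rad(17.25);ex=np.array([np.cos(th),np.sin(th)]);ey=np.array([-ex[1],ex[0]])
for n,c in [('top',(.50155,-.1371)),('scene',(.499,-.1333))]:
    r=dict(np.load(n+'0.npz'));P=cloud(r)
    B=lambda p:(np.round(1000*np.array([(p[:2]-np.array(c))@ex,(p[:2]-np.array(c))@ey]),1))
    tb={'top':[(272,215),(284.6,257)],'scene':[(282,214),(322.5,221.5)]}[n]
    for b in tb:
        # top surface points
        m=np.zeros(P.shape[:2],bool);x,y=map(int,b);m[y-20:y+20,x-20:x+20]=1
        m&=(P[...,2]>.034)&(P[...,2]<.05)
        w=P[m];
        (cc,rr)=cv2.minEnclosingCircle((w[:,:2]*1000).astype(np.float32))
        print(n,b,'click',B(topl(r,b,.04)),'depth mean',B(w[:,:2].mean(0)),'circ',B(np.array(cc)/1000),rr)
    if n=='top':
        for b in [(217.5,233),(228.7,271)]: print('well',B(topl(r,b,.02)))
    m=(P[...,2]>.1)
    Q=P[m]; 
    for z0,z1 in [(.1,.2),(.2,.35),(.35,.6),(.6,1.5)]:
      q=Q[(Q[:,2]>z0)&(Q[:,2]<z1)]
      print(n,z0,z1)
      for y in np.arange(-.5,.7,.1):
        s=q[(abs(q[:,1]-y)<.05)&(q[:,0]>0)&(q[:,0]<1)]
        if len(s)>5: print('  y%.1f x %.3f..%.3f'%(y,np.percentile(s[:,0],1),s[:,0].max()))
    cv2.imwrite(f'pics/{n}_z.png',0*r['img']) if 0 else None
```

```text
top (272, 215) click [ 37.5 -59.8] depth mean [ 39.  -60.9] circ [ 39.8 -61.1] 22.489574432373047
top (284.6, 257) click [-41.9 -59.7] depth mean [-41.5 -60.4] circ [-41.2 -60.5] 19.236337661743164
well [37.3 44.7]
well [-35.6  43.7]
top 0.1 0.2
  y-0.2 x 0.688..0.721
  y-0.1 x 0.682..0.900
  y-0.0 x 0.627..0.917
  y0.1 x 0.631..0.699
  y0.2 x 0.657..0.669
top 0.2 0.35
  y-0.2 x 0.689..0.746
  y-0.1 x 0.686..0.733
  y-0.0 x 0.615..0.731
  y0.1 x 0.618..0.734
  y0.2 x 0.685..0.720
top 0.35 0.6
  y-0.2 x 0.687..0.731
  y-0.1 x 0.686..0.739
  y-0.0 x 0.724..0.739
  y0.1 x 0.707..0.738
  y0.2 x 0.707..0.729
top 0.6 1.5
scene (282, 214) click [ 37.6 -56.1] depth mean [ 37.9 -60.6] circ [ 38.8 -62.2] 23.00275421142578
scene (322.5, 221.5) click [-43.9 -53.4] depth mean [-42.2 -60.4] circ [-42.5 -62.1] 20.2325496673584
scene 0.1 0.2
  y-0.2 x 0.685..0.690
  y-0.1 x 0.682..0.908
  y-0.0 x 0.060..0.933
  y0.1 x 0.629..0.699
  y0.2 x 0.653..0.667
  y0.3 x 0.650..0.674
scene 0.2 0.35
  y-0.2 x 0.687..0.693
  y-0.1 x 0.684..0.758
  y-0.0 x 0.070..0.726
  y0.1 x 0.614..0.728
  y0.2 x 0.677..0.718
  y0.3 x 0.626..0.665
scene 0.35 0.6
  y-0.2 x 0.687..0.696
  y-0.1 x 0.684..0.761
  y-0.0 x 0.722..0.737
  y0.1 x 0.723..0.737
  y0.2 x 0.677..0.735
scene 0.6 1.5
  y0.3 x 0.186..0.192
```

>>> arm_command([
  [[-0.3, -0.3, -0.03, 0, 0, 80, 1], [-0.3, -0.3, -0.03, 0, 0, 80, 1], [-0.3, -0.3, -0.03, 0, 0, 80, 1], [-0.3, -0.3, -0.03, 0, 0, 80, 1], [-0.3, -0.3, -0.03, 0, 0, 80, 1], [-0.3, -0.3, -0.03, 0, 0, 80, 1], [-0.3, -0.3, -0.03, 0, 0, 80, 1], [-0.3, -0.3, -0.03, 0, 0, 80, 1], [-0.3, -0.3, -0.03, 0, 0, 80, 1], [-0.3, -0.3, -0.03, 0, 0, 80, 1]],
], newtons=20)

```text
time_s: 1.9
tool_pos: [0.417, 0.1965, 0.2535]
tool_rot: [179.9, -0.1, 75.8]
force: [-0.6, 0.3, 0.2]
grip_width: 0.015
```

>>> arm_command([
  [[-0.345, 0.104, 0.05, 0, 0, 59.2, 1], [-0.345, 0.104, 0.05, 0, 0, 59.2, 1], [-0.345, 0.104, 0.05, 0, 0, 59.2, 1], [-0.345, 0.104, 0.05, 0, 0, 59.2, 1], [-0.345, 0.104, 0.05, 0, 0, 59.2, 1], [-0.345, 0.104, 0.05, 0, 0, 59.2, 1], [-0.345, 0.104, 0.05, 0, 0, 59.2, 1], [-0.378, 0.248, 0.08, 0, 0, 59.2, 1], [-0.378, 0.248, 0.08, 0, 0, 59.2, 1], [-0.378, 0.248, 0.08, 0, 0, 59.2, 1]],
])

```text
time_s: 2.9
tool_pos: [0.5626, -0.2213, 0.1745]
tool_rot: [180.0, -0.1, 17.3]
force: [0.3, 0.5, 1.4]
grip_width: 0.0004
```

```bash
cat > look.py <<'E'
import sys
from cell import *
from h import *
tag=sys.argv[1]
o=get_obs();print(o['time_s'],o['tool_pos'].round(4),o['tool_rot'].round(2),o['grip_width'],o['force'].round(2),o['qpos'].round(1))
th=np.deg2rad(17.25);ex=np.array([np.cos(th),np.sin(th)]);ey=np.array([-ex[1],ex[0]]);c=np.array([.500,-.1355])
B=lambda p:(np.round(1000*np.array([(p[:2]-c)@ex,(p[:2]-c)@ey]),1))
print('tcp in block',B(o['tool_pos']))
ims=[]
for n in sys.argv[2:]:
    r=read_camera(n);np.savez(f'{n}_{tag}.npz',**r)
    im=r['img'][:,:,::-1]
    if n=='top': im=cv2.resize(im[170:310,160:347],(560,420),interpolation=cv2.INTER_CUBIC)
    if n=='scene': im=cv2.resize(im[180:315,220:400],(560,420),interpolation=cv2.INTER_CUBIC)
    cv2.imwrite(f'pics/{n}_{tag}.png',im)
    for t in ['large_box','small_box']: print(n,t,[(d['position'],round(d['conf'],2)) for d in search_frame(t,n)][:4])
    P=cloud(r)
    dc=np.array([.50155,-.1371])-c if n=='top' else np.array([.499,-.1333])-c
    if n in('top','scene'):
        q=P[(P[...,2]>.026)&(P[...,2]<.05)]-np.append(dc,0)
        b=np.array([B(p) for p in q]);
        for s,nm in [(b[:,0]>0,'L'),(b[:,0]<0,'S')]:
            s&=(abs(b[:,0])<66)&(abs(b[:,1])<97)
            if s.sum()>3: (cc,rr)=cv2.minEnclosingCircle(b[s].astype(np.float32));print(nm,s.sum(),b[s].mean(0).round(1),'circ',np.round(cc,1),round(rr,1),'z',np.percentile(q[s][:,2],[10,50,90]).round(4))
E
python3 look.py a wrist
```

```text
2.9 [ 0.5626 -0.2213  0.1745] [ 1.7997e+02 -1.3000e-01  1.7300e+01] 0.00043552710680188456 [0.34 0.53 1.4 ] [-16.9  17.4  43.5  95.1 -12.6  72.3 -43.6]
tcp in block [  34.4 -100.5]
wrist large_box [([447.3, 174.3], 0.89), ([438.6, 311.8], 0.76), ([236.9, 195.0], 0.69)]
wrist small_box []
```

View pics/wrist_a.png

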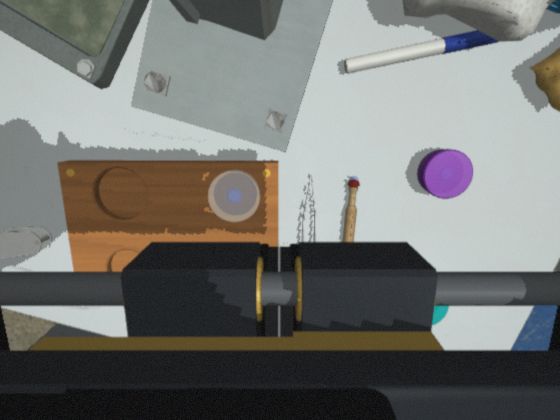

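>>> arm_command([
  [[0, 0, 0.04, 0, 0, 0, 1], [0, 0, 0.06, 0, 0, 0, 1], [0, 0, 0.06, 0, 0, 0, 1], [0, 0, 0.06, 0, 0, 0, 1]],
])

```text
time_s: 3.45
tool_pos: [0.5606, -0.22, 0.1159]
tool_rot: [-180.0, -0.1, 17.3]
force: [0.6, 0.1, 0.7]
grip_width: 0.0006
```

```bash
python3 look.py b wrist scene
python3 - <<'E'
from h import *
r=dict(np.load('wrist_b.npz'));print(r['origin'],r['attitude']);P=cloud(r)
q=P[(P[...,2]>.034)&(P[...,2]<.045)];print(len(q))
E
```

```text
3.45 [ 0.5606 -0.22    0.1159] [-1.7999e+02 -1.3000e-01  1.7280e+01] 0.0006303423617375275 [0.63 0.08 0.71] [-15.8  20.3  42.2  99.1 -14.9  66.2 -42. ]
tcp in block [ 32.9 -98.6]
wrist large_box [([230.4, 206.6], 0.77), ([454.3, 330.2], 0.68)]
wrist small_box []
scene large_box [([283.0, 212.2], 0.78), ([350.4, 165.3], 0.76)]
scene small_box [([325.2, 223.5], 0.61)]
L 368 [ 37.6 -58.9] circ [ 37.7 -61.8] 23.2 z [0.034  0.0391 0.0414]
S 290 [-42.5 -58.8] circ [-44. -62.] 21.0 z [0.0329 0.0392 0.0412]
[ 0.62436883 -0.20130531  0.27799413] [ 1.65687952e+02 -9.03770645e-04 -7.27505066e+01]
3452
```

View pics/wrist_b.png

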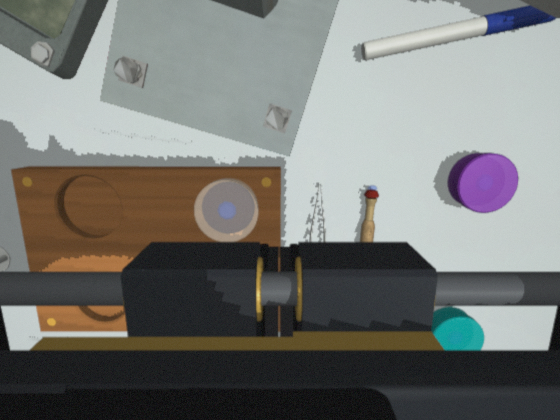

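View pics/scene_b.png

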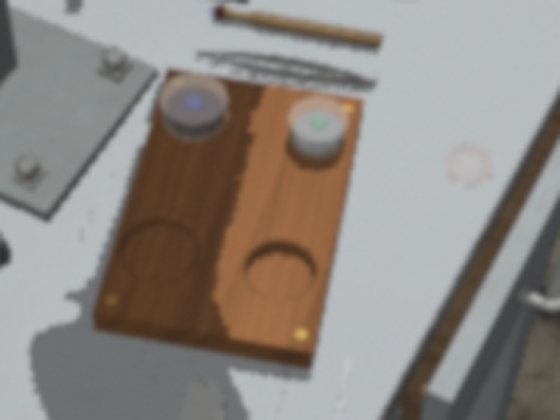

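Run:
```python
from h import *
r=dict(np.load('wrist_b.npz'));P=cloud(r)
m=(P[...,2]>.034)&(P[...,2]<.046);m[:, :150]=0;m[:,300:]=0
q=P[m];cc,rr=cv2.minEnclosingCircle((q[:,:2]*1000).astype(np.float32));print('box',cc,rr,np.median(q[:,2]))
print('click',topl(r,(227,209),.04), 'well',topl(r,(90,206),.02),'corner R',topl(r,(281,167),.02),'corner L',topl(r,(12,168),.02),'cornerBL',topl(r,(37,331),.02))
```

```text
box (612.3179931640625, -178.4988250732422) 78.33842468261719 0.03968800389935184
click [ 0.55852646 -0.18468487  0.04      ] well [ 0.52512233 -0.0858157   0.02      ] corner R [ 0.59460146 -0.21227176  0.02      ] corner L [ 0.53640473 -0.02727022  0.02      ] cornerBL [ 0.40871844 -0.06263463  0.02      ]
```

>>> arm_command([
  [[0.008, 0.01, 0.02, 0, 0, 0, 1], [0.008, 0.01, 0.05, 0, 0, 0, 1], [0.008, 0.01, 0.07, 0, 0, 0, 1], [0.008, 0.01, 0.082, 0, 0, 0, 1], [0.008, 0.01, 0.089, 0, 0, 0, 1], [0.008, 0.01, 0.089, 0, 0, 0, 1], [0.008, 0.01, 0.089, 0, 0, 0, 1]],
])

```text
time_s: 4.45
tool_pos: [0.5719, -0.2279, 0.0262]
tool_rot: [180.0, -0.1, 17.3]
force: [0.2, -0.2, -0.6]
grip_width: 0.0004
```

```bash
sed -i 's/c=np.array(\[.500,-.1355\])/c=np.array([.5015,-.137])/' look.py; python3 look.py c wrist scene top
```

```text
4.45 [ 0.5719 -0.2279  0.0262] [ 1.7995e+02 -8.0000e-02  1.7270e+01] 0.0003838372838048317 [ 0.2  -0.23 -0.56] [-12.1  28.   39.3 101.2 -20.5  58.1 -37.9]
tcp in block [  40.3 -107.7]
wrist large_box [([178.2, 231.9], 0.91), ([536.1, 227.8], 0.72), ([81.4, 235.9], 0.59)]
wrist small_box []
scene large_box [([348.3, 166.1], 0.84), ([281.7, 214.1], 0.83)]
scene small_box [([324.9, 222.5], 0.58)]
L 293 [ 37.2 -54.6] circ [ 38. -60.] 22.0 z [0.0307 0.0391 0.0409]
S 294 [-42.5 -58.8] circ [-41.7 -61.5] 20.4 z [0.0327 0.0392 0.0413]
top large_box [([367.0, 178.4], 0.85), ([383.7, 248.2], 0.74)]
top small_box [([282.9, 255.5], 0.92)]
S 366 [-41.5 -60.4] circ [-41.3 -60.5] 19.2 z [0.0384 0.0404 0.0425]
```

View pics/wrist_c.png

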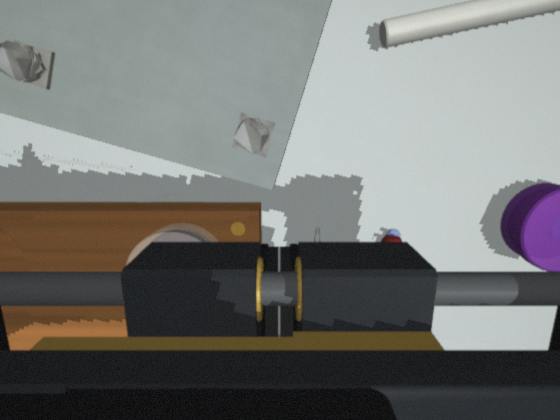

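View pics/scene_c.png

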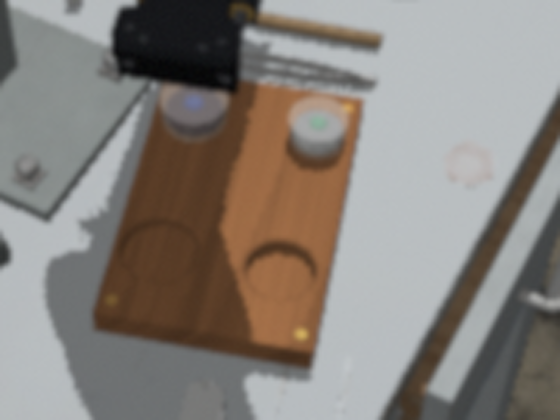

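View pics/top_c.png

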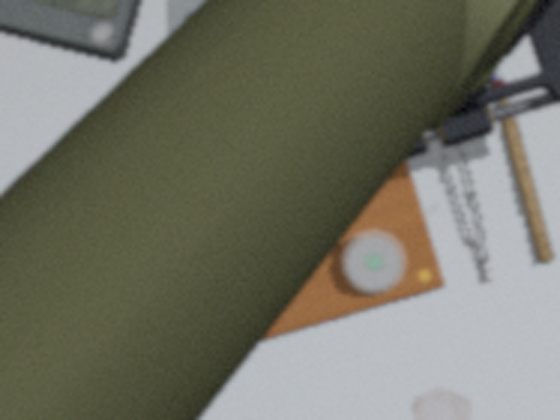

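>>> arm_command([
  [[-0.001, -0.006, 0, 0, 0, 0, 1], [-0.001, -0.012, 0, 0, 0, 0, 1], [-0.001, -0.02, 0, 0, 0, 0, 1], [-0.001, -0.028, 0, 0, 0, 0, 1], [-0.001, -0.036, 0, 0, 0, 0, 1], [-0.001, -0.044, 0, 0, 0, 0, 1], [-0.001, -0.052, 0, 0, 0, 0, 1], [-0.001, -0.058, 0, 0, 0, 0, 1], [-0.001, -0.06, 0, 0, 0, 0, 1], [-0.001, -0.06, 0, 0, 0, 0, 1]],
])

```text
time_s: 5.9
tool_pos: [0.5525, -0.17, 0.0253]
tool_rot: [-180.0, -0.0, 17.3]
force: [0.1, 0.2, 0.1]
grip_width: 0.0002
```

```bash
python3 look.py d wrist scene
```

```text
5.9 [ 0.5525 -0.17    0.0253] [-1.7999e+02 -1.0000e-02  1.7300e+01] 0.0001932595488809826 [0.06 0.18 0.09] [-18.7  23.7  39.7 106.6 -18.1  56.  -43.8]
tcp in block [ 38.9 -46.7]
wrist large_box [([213.9, 230.4], 0.63)]
wrist small_box [([110.6, 228.8], 0.72)]
scene large_box [([349.9, 166.5], 0.86), ([276.3, 236.6], 0.44)]
scene small_box [([323.7, 222.3], 0.69)]
L 129 [37.3 -0.5] circ [ 38.5 -10.6] 20.2 z [0.0279 0.0373 0.041 ]
S 292 [-42.4 -59. ] circ [-42.6 -62.2] 20.2 z [0.033  0.0391 0.041 ]
```

View pics/wrist_d.png

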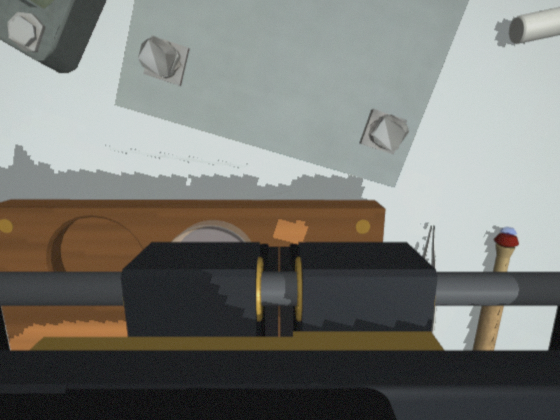

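View pics/scene_d.png

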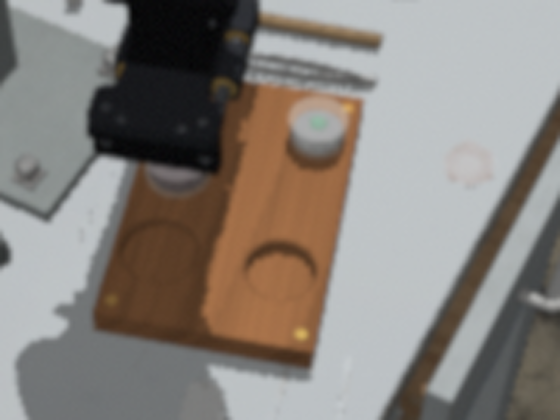

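```bash
cat > bx.py <<'E'
import sys
from h import *
th=np.deg2rad(17.3);ex=np.array([np.cos(th),np.sin(th)]);ey=np.array([-ex[1],ex[0]]);c=np.array([.5015,-.137])
r=dict(np.load(sys.argv[1]))
for a in sys.argv[2:]:
    u,v,z=map(float,a.split(','));p=topl(r,(u,v),z)[:2]-c;print(a,np.round([p@ex*1000,p@ey*1000],1))
E
python3 bx.py wrist_d.npz 212,221,.04 93,216,.02 384,202,.02 363,227,.02
python3 - <<'E'
import cv2
i=cv2.imread('pics/wrist_d.png')[190:260,20:400];cv2.imwrite('pics/wd2.png',cv2.resize(i,None,fx=2.1,fy=2.1,interpolation=cv2.INTER_CUBIC))
E
```

```text
212,221,.04 [ 64.1 -19.3]
93,216,.02 [61. 42.]
384,202,.02 [ 67.9 -98.2]
363,227,.02 [ 55.4 -88.9]
```

View pics/wd2.png

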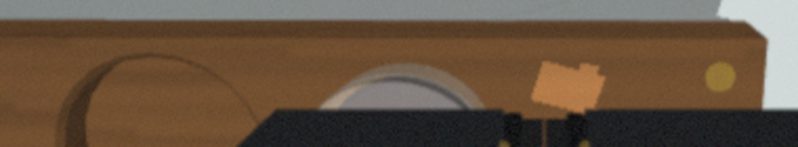

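>>> arm_command([
  [[0.001, 0.005, 0, 0, 0, -1.5, 1], [0.002, 0.004, 0, 0, 0, -3, 1], [0.002, 0.0, 0, 0, 0, -3.5, 1], [0.0015, -0.007, 0, 0, 0, -3.5, 1], [0.001, -0.015, 0, 0, 0, -3.5, 1], [0.0005, -0.023, 0, 0, 0, -3.5, 1], [0.0, -0.031, 0, 0, 0, -3.5, 1], [-0.0005, -0.037, 0, 0, 0, -3.5, 1], [-0.0005, -0.04, 0, 0, 0, -3.5, 1], [-0.0005, -0.04, 0, 0, 0, -3.5, 1]],
])

```text
time_s: 7.2
tool_pos: [0.54, -0.1316, 0.0252]
tool_rot: [-180.0, -0.0, 20.8]
force: [0.3, -0.2, 0.1]
grip_width: 0.0006
```

```bash
python3 look.py e wrist scene
```

```text
7.2 [ 0.54   -0.1316  0.0252] [-1.7997e+02 -1.0000e-02  2.0820e+01] 0.0006183292795761186 [ 0.26 -0.24  0.14] [-22.5  20.8  39.1 109.8 -15.9  54.9 -45.1]
tcp in block [38.3 -6.3]
wrist large_box [([215.5, 229.1], 0.68), ([491.9, 323.1], 0.27)]
wrist small_box []
scene large_box [([350.1, 165.7], 0.63), ([275.3, 254.9], 0.42)]
scene small_box [([323.3, 221.4], 0.6)]
L 105 [34.3 40.8] circ [35.5 32.6] 18.7 z [0.0272 0.0362 0.0407]
S 291 [-42.3 -59. ] circ [-43.3 -61.3] 20.0 z [0.0339 0.0393 0.0409]
```

View pics/wrist_e.png

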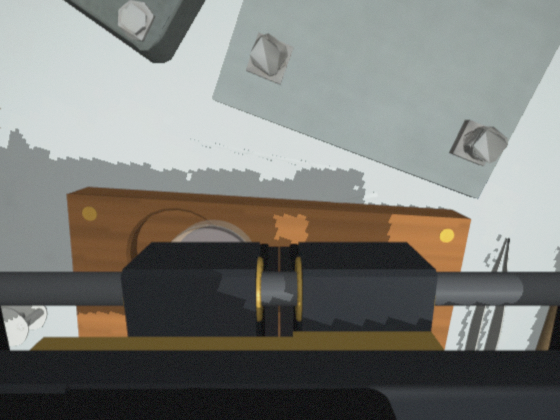

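View pics/scene_e.png

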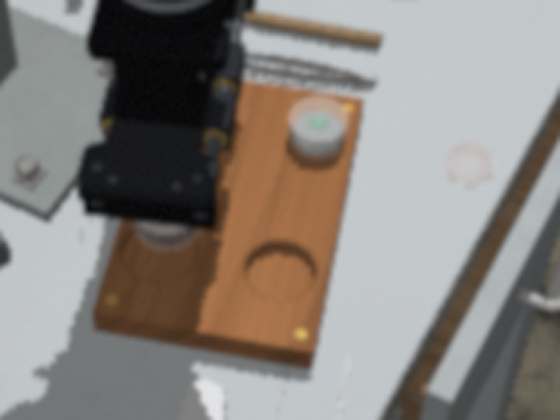

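```bash
python3 bx.py wrist_e.npz 214,220,.04 172,209,.02 469,215,.02 69,194,.02
python3 - <<'E'
import cv2
i=cv2.imread('pics/wrist_e.png')[180:250,60:300];cv2.imwrite('pics/we2.png',cv2.resize(i,None,fx=3.2,fy=3.2,interpolation=cv2.INTER_CUBIC))
E
```

```text
214,220,.04 [62.3 21.8]
172,209,.02 [60.8 45.5]
469,215,.02 [ 66.6 -97.7]
69,194,.02 [65.2 94.3]
```

View pics/we2.png

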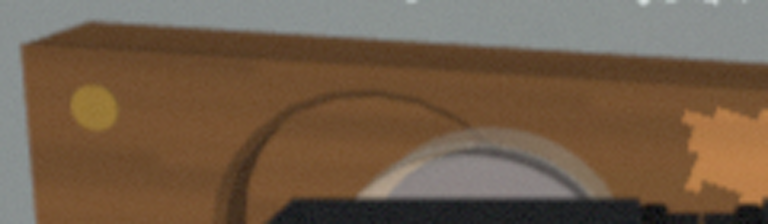

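>>> arm_command([
  [[0, 0.006, 0, 0, 0, 0, 1], [0.0046, 0.006, 0, 0, 0, -3.5, 1], [0.005, 0.0, 0, 0, 0, -3.5, 1], [0.0047, -0.005, 0, 0, 0, -3.5, 1], [0.0044, -0.01, 0, 0, 0, -3.5, 1], [0.004, -0.015, 0, 0, 0, -3.5, 1], [0.0037, -0.02, 0, 0, 0, -3.5, 1], [0.0035, -0.024, 0, 0, 0, -3.5, 1], [0.0035, -0.025, 0, 0, 0, -3.5, 1], [0.0035, -0.025, 0, 0, 0, -3.5, 1]],
])

```text
time_s: 8.5
tool_pos: [0.5359, -0.1094, 0.0261]
tool_rot: [179.8, -0.1, 24.2]
force: [2.7, -4.2, 1.0]
grip_width: 0.0003
```

```bash
python3 look.py f wrist scene
```

```text
8.5 [ 0.5359 -0.1094  0.0261] [ 1.7978e+02 -1.4000e-01  2.4230e+01] 0.00027094571223588515 [ 2.72 -4.23  0.99] [-24.6  19.2  38.4 111.2 -14.5  54.2 -45. ]
tcp in block [41.1 16.1]
wrist large_box [([220.4, 232.2], 0.81)]
wrist small_box []
scene large_box [([349.4, 166.8], 0.86), ([299.9, 157.8], 0.77)]
scene small_box [([325.3, 222.9], 0.85)]
L 91 [33.9 60.2] circ [33.8 56.6] 18.6 z [0.0272 0.0298 0.0316]
S 289 [-42.6 -59. ] circ [-43.  -62.3] 20.3 z [0.0337 0.0391 0.0413]
```

View pics/wrist_f.png

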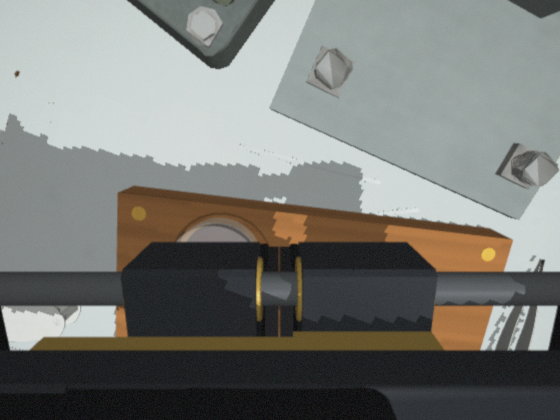

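View pics/scene_f.png

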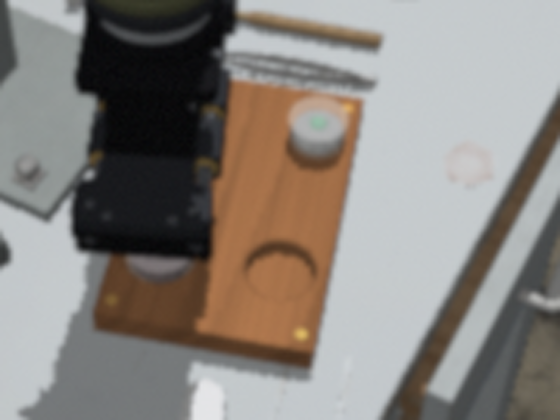

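>>> arm_command([
  [[0, 0.006, 0, 0, 0, 0, 1], [0, 0.008, -0.02, 0, 0, 0, 1], [0, 0.008, -0.07, 0, 0, 0, 1], [-0.04, 0.04, -0.09, 0, 0, 5, 1], [-0.08, 0.08, -0.09, 0, 0, 9.7, 1], [-0.097, 0.099, -0.09, 0, 0, 9.7, 1], [-0.097, 0.099, -0.09, 0, 0, 9.7, 1], [-0.097, 0.099, -0.09, 0, 0, 9.7, 1]],
])

```text
time_s: 9.6
tool_pos: [0.486, -0.2379, 0.1149]
tool_rot: [-179.9, 0.0, 14.4]
force: [-0.3, 0.4, -0.6]
grip_width: 0.0003
```

```bash
python3 look.py g wrist scene top
```

```text
9.6 [ 0.486  -0.2379  0.1149] [-1.7989e+02  3.0000e-02  1.4440e+01] 0.00031314127031218417 [-0.28  0.44 -0.63] [-18.2  12.5  46.6 107.6 -10.1  64.2 -43.4]
tcp in block [-44.8 -91.8]
wrist large_box [([73.1, 108.6], 0.85), ([504.2, 58.7], 0.78), ([471.5, 239.5], 0.7)]
wrist small_box []
scene large_box [([290.5, 155.8], 0.86), ([352.9, 167.9], 0.74), ([270.9, 258.4], 0.57)]
scene small_box [([326.0, 223.3], 0.73)]
L 379 [35.9 44.8] circ [36.3 43.5] 23.1 z [0.0278 0.0296 0.0314]
S 294 [-42.4 -58.9] circ [-43.1 -61.8] 20.0 z [0.0323 0.039  0.0413]
top large_box [([218.7, 232.9], 0.89), ([388.7, 249.0], 0.56), ([214.6, 247.4], 0.15)]
top small_box []
L 465 [36.6 45.2] circ [37.  45.3] 22.1 z [0.0284 0.0305 0.0326]
```

View pics/wrist_g.png

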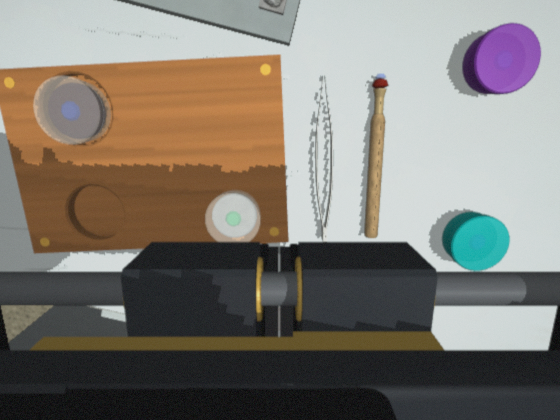

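View pics/scene_g.png

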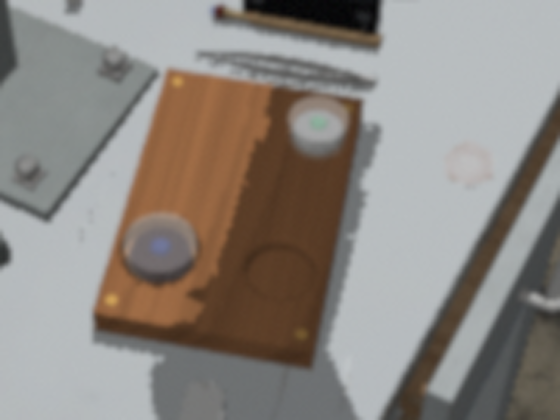

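View pics/top_g.png

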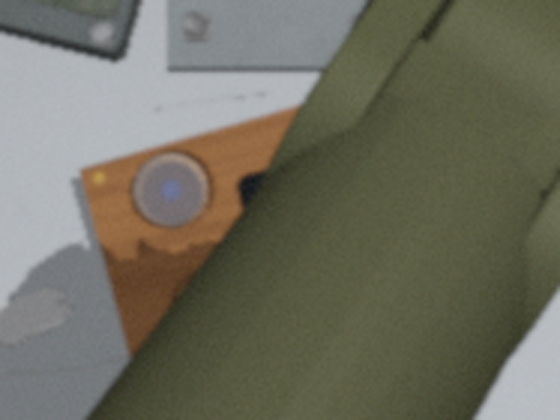

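The large box is seated flat at block (37, 45) with its top at about z = 0.030. Next I'll measure the small box in the wrist picture: box at (233,218), well at (97,211).

```bash
python3 bx.py wrist_g.npz 233,218,.04 97,211,.02 281,56,.02 289,241,.02 0,69,.02 35,252,.02 70,110,.03
python3 - <<'E'
import numpy as np,sys
sys.path.insert(0,'.')
from h import *
r=dict(np.load('wrist_g.npz'));P=cloud(r)
m=np.zeros(P.shape[:2],bool);m[180:255,195:275]=1;m&=(P[...,2]>.034)&(P[...,2]<.046)
q=P[m];cc,rr=cv2.minEnclosingCircle((q[:,:2]*1000).astype(np.float32));th=np.deg2rad(17.3)
d=np.array(cc)-[501.5,-137];print(d@[np.cos(th),np.sin(th)],d@[-np.sin(th),np.cos(th)],rr)
E
```

```text
233,218,.04 [-41.1 -61.5]
97,211,.02 [-36.1  41.6]
281,56,.02 [ 63.4 -99.7]
289,241,.02 [-66.6 -99.4]
0,69,.02 [64.9 89.4]
35,252,.02 [-65.8  94.7]
70,110,.03 [35.7 41.9]
-42.24606903721175 -60.59900213887493 19.20270538330078
```

>>> arm_command([
  [[0.0015, 0.0035, 0.02, 0, 0, 0, 1], [0.0015, 0.0035, 0.05, 0, 0, 0, 1], [0.0015, 0.0035, 0.07, 0, 0, 0, 1], [0.0015, 0.0035, 0.082, 0, 0, 0, 1], [0.0015, 0.0035, 0.089, 0, 0, 0, 1], [0.0015, 0.0035, 0.089, 0, 0, 0, 1], [0.0015, 0.0035, 0.089, 0, 0, 0, 1]],
])

```text
time_s: 10.75
tool_pos: [0.4897, -0.2413, 0.027]
tool_rot: [180.0, -0.1, 14.6]
force: [-0.5, -0.2, -0.0]
grip_width: 0.0005
```

```bash
python3 look.py i wrist
```

```text
10.75 [ 0.4897 -0.2413  0.027 ] [ 1.7996e+02 -7.0000e-02  1.4560e+01] 0.0004936697131186428 [-0.49 -0.19 -0.01] [-14.3  20.4  43.8 111.3 -17.2  54.9 -37.7]
tcp in block [-42.1 -96.1]
wrist large_box [([554.0, 47.4], 0.89), ([10.3, 115.0], 0.83), ([537.0, 309.3], 0.83)]
wrist small_box [([203.9, 237.3], 0.65), ([412.9, 156.8], 0.34)]
```

View pics/wrist_i.png

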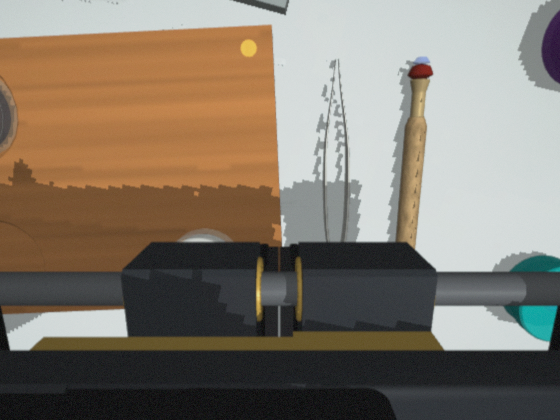

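>>> arm_command([
  [[-0.001, -0.006, 0, 0, 0, 0, 1], [-0.001, -0.012, 0, 0, 0, 0, 1], [-0.001, -0.02, 0, 0, 0, 0, 1], [-0.001, -0.028, 0, 0, 0, 0, 1], [-0.001, -0.036, 0, 0, 0, 0, 1], [-0.001, -0.044, 0, 0, 0, 0, 1], [-0.001, -0.052, 0, 0, 0, 0, 1], [-0.001, -0.058, 0, 0, 0, 0, 1], [-0.001, -0.06, 0, 0, 0, 0, 1], [-0.001, -0.06, 0, 0, 0, 0, 1]],
])

```text
time_s: 11.9
tool_pos: [0.473, -0.1826, 0.0262]
tool_rot: [-180.0, -0.0, 14.6]
force: [-0.2, -0.1, 0.8]
grip_width: 0.0004
```

```bash
python3 look.py j wrist scene
python3 - <<'E'
import cv2
i=cv2.imread('pics/wrist_j.png')[180:320,0:300];cv2.imwrite('pics/wj2.png',cv2.resize(i,None,fx=2.6,fy=2.6,interpolation=cv2.INTER_CUBIC))
E
```

```text
11.9 [ 0.473  -0.1826  0.0262] [-1.7998e+02 -1.0000e-02  1.4600e+01] 0.00043277477411594596 [-0.16 -0.09  0.82] [-21.5  15.3  44.2 116.5 -13.3  53.1 -45.7]
tcp in block [-40.8 -35.1]
wrist large_box []
wrist small_box [([216.6, 234.5], 0.79)]
scene large_box [([294.8, 155.5], 0.87)]
scene small_box [([317.3, 251.5], 0.57)]
L 381 [35.8 44.8] circ [35.1 43.4] 23.4 z [0.0276 0.0295 0.0315]
S 64 [-39.5   7.2] circ [-38.9   0.8] 15.6 z [0.0275 0.0338 0.0401]
```

View pics/wrist_j.png

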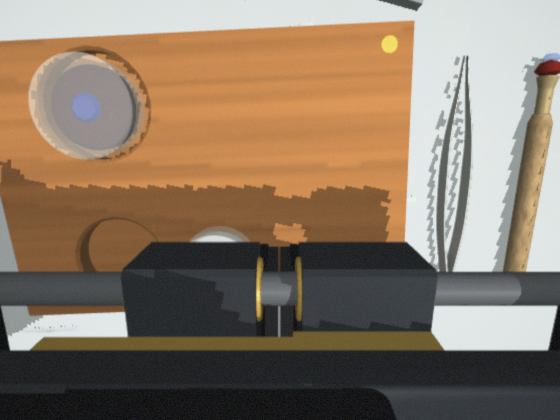

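View pics/wj2.png

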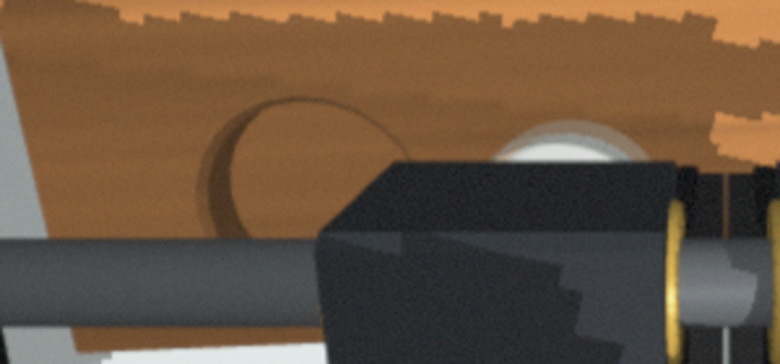

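View pics/scene_j.png

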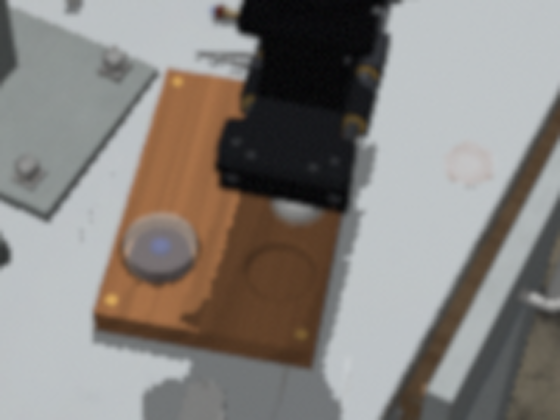

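```bash
python3 bx.py wrist_j.npz 220.4,226.2,.04 117.3,217.3,.02 413,22,.02
```

```text
220.4,226.2,.04 [-16.9 -12.2]
117.3,217.3,.02 [-15.8  41.2]
413,22,.02 [ 63.9 -98.6]
```

Run:
```python
from h import *
th=np.deg2rad(17.3);ex=np.array([np.cos(th),np.sin(th)]);ey=np.array([-ex[1],ex[0]]);c=np.array([.5015,-.137])
r=dict(np.load('wrist_j.npz'))
for bx in (-36,-38,-39.4,-41):
  for z in (.02,.04): print(bx,z,[proj(r,np.append(c+ex*(bx+19*np.cos(a)-0)/1000+ey*(-11.3+19*np.sin(a))/1000,z)).round(1).tolist() for a in (-.5,0,.5)])
P=cloud(r)
for v in range(218,243,2): print(v,(P[v,216:226,2]*1000).round(1))
```

```text
-36 0.02 [[244.2, 218.4], [225.1, 214.7], [206.9, 220.1]]
-36 0.04 [[239.9, 230.6], [218.4, 226.4], [197.9, 232.5]]
-38 0.02 [[244.5, 222.4], [225.5, 218.6], [207.3, 224.1]]
-38 0.04 [[240.2, 235.0], [218.8, 230.9], [198.4, 236.9]]
-39.4 0.02 [[244.7, 225.1], [225.7, 221.4], [207.6, 226.8]]
-39.4 0.04 [[240.4, 238.1], [219.1, 233.9], [198.8, 240.0]]
-41 0.02 [[244.9, 228.2], [226.0, 224.5], [207.9, 229.9]]
-41 0.04 [[240.7, 241.6], [219.4, 237.4], [199.1, 243.4]]
218 [19.2 21.  20.8 19.6 18.4 19.8 20.8 20.7 19.4 19.8]
220 [19.1 20.5 19.8 19.5 20.6 18.8 19.3 19.8 20.5 19.7]
222 [19.8 20.3 20.2 20.  19.2 20.5 20.3 18.6 20.1 19.3]
224 [20.5 20.  20.3 20.6 20.6 20.1 19.9 19.5 19.8 20.5]
226 [22.  23.1 22.1 22.5 21.6 20.7 21.6 20.8 21.1 20.5]
228 [24.1 24.1 24.8 24.8 24.8 23.3 23.8 24.5 24.8 23.5]
230 [28.1 28.2 27.8 29.  28.4 28.9 27.6 27.5 26.6 26.4]
232 [35.3 35.  35.  34.4 35.2 34.4 33.2 34.4 33.6 32.7]
234 [37.5 37.5 37.2 37.1 37.  36.5 37.4 36.4 34.9 34.2]
236 [39.5 39.1 38.8 38.5 39.4 38.6 39.  38.2 38.1 38. ]
238 [40.1 40.2 39.3 38.9 38.9 38.7 40.3 40.3 39.3 39. ]
240 [39.5 39.8 40.7 40.1 39.3 39.7 40.  38.6 40.5 40.5]
242 [101.4 102.4 101.3 101.8 101.3 102.3 101.  102.5 100.9   nan]
```

>>> arm_command([
  [[0, 0.005, 0, 0, 0, 0, 1], [-0.002, 0.005, 0, 0, 0, 1.5, 1], [-0.002, 0.0, 0, 0, 0, 1.5, 1], [-0.0018, -0.007, 0, 0, 0, 1.5, 1], [-0.0016, -0.015, 0, 0, 0, 1.5, 1], [-0.0014, -0.022, 0, 0, 0, 1.5, 1], [-0.0012, -0.028, 0, 0, 0, 1.5, 1], [-0.0012, -0.03, 0, 0, 0, 1.5, 1], [-0.0012, -0.03, 0, 0, 0, 1.5, 1]],
])

```text
time_s: 13.1
tool_pos: [0.4644, -0.1538, 0.0263]
tool_rot: [-180.0, -0.0, 13.1]
force: [0.4, -0.7, -1.2]
grip_width: 0.0007
```

```bash
python3 look.py k wrist scene
python3 - <<'E'
import cv2
i=cv2.imread('pics/wrist_k.png')[160:320,0:300];cv2.imwrite('pics/wk2.png',cv2.resize(i,None,fx=2.6,fy=2.6,interpolation=cv2.INTER_CUBIC))
from h import *
r=dict(np.load('wrist_k.npz'));P=cloud(r)
for v in range(214,243,2): print(v,np.nanmedian(P[v,206:236].reshape(-1,10,3)[...,2],1).round(4))
E
```

```text
13.1 [ 0.4644 -0.1538  0.0263] [-1.7998e+02 -2.0000e-02  1.3120e+01] 0.0006525051470883662 [ 0.37 -0.71 -1.21] [-25.3  12.7  44.4 118.9 -11.2  52.5 -51.6]
tcp in block [-40.4  -5. ]
wrist large_box [([151.7, 104.7], 0.59)]
wrist small_box [([219.0, 232.5], 0.83)]
scene large_box [([272.1, 257.9], 0.81), ([294.9, 156.2], 0.68), ([352.7, 166.8], 0.54)]
scene small_box []
L 378 [35.6 44.8] circ [35.4 44.4] 23.2 z [0.0278 0.0296 0.0313]
S 46 [-36.1  37.8] circ [-36.   31.7] 14.5 z [0.0268 0.0314 0.0383]
214 [0.0194 0.0198 0.0196]
216 [0.0199 0.0195 0.0198]
218 [0.0196 0.0195 0.0196]
220 [0.0194 0.0196 0.0198]
222 [0.0193 0.0196 0.0198]
224 [0.0223 0.0235 0.0202]
226 [0.0262 0.0266 0.0233]
228 [0.0338 0.0334 0.0269]
230 [0.0368 0.0361 0.0311]
232 [0.0387 0.0385 0.0353]
234 [0.0396 0.0397 0.0381]
236 [0.0395 0.04   0.0393]
238 [0.0399 0.0398 0.0398]
240 [0.0399 0.0399 0.04  ]
242 [0.1019 0.1018 0.1013]
```

View pics/wk2.png

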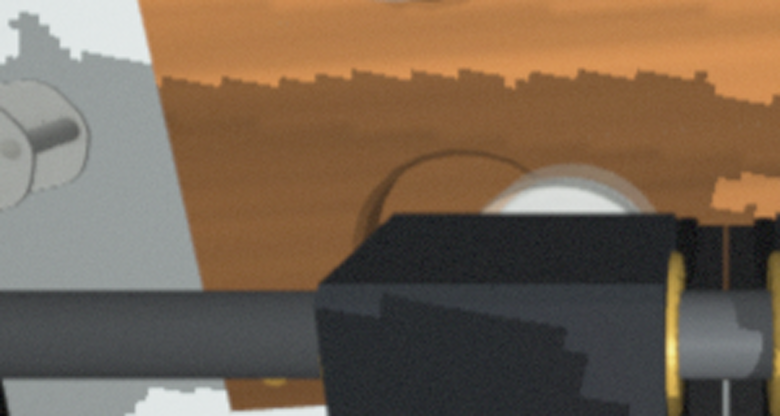

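```bash
python3 bx.py wrist_k.npz 221,222.7,.02 218,234,.04 179,217.7,.02
```

```text
221,222.7,.02 [-19.9  20.7]
218,234,.04 [-19.4  18.8]
179,217.7,.02 [-15.9  40.8]
```

>>> arm_command([
  [[0, -0.005, 0, 0, 0, 0, 1], [0, -0.01, 0, 0, 0, 0, 1], [0, -0.015, 0, 0, 0, 0, 1], [0, -0.02, 0, 0, 0, 0, 1], [0, -0.023, 0, 0, 0, 0, 1], [0, -0.025, 0, 0, 0, 0, 1], [0, -0.025, 0, 0, 0, 0, 1]],
])

```text
time_s: 14.1
tool_pos: [0.4589, -0.1307, 0.0264]
tool_rot: [179.9, -0.0, 13.1]
force: [-0.4, -2.1, 0.4]
grip_width: 0.0005
```

```bash
python3 look.py l wrist scene
python3 - <<'E'
import cv2
from h import *
r=dict(np.load('wrist_l.npz'));P=cloud(r)
for v in range(214,243,2): print(v,np.nanmedian(P[v,206:236].reshape(-1,10,3)[...,2],1).round(4))
E
```

```text
14.1 [ 0.4589 -0.1307  0.0264] [ 1.7994e+02 -3.0000e-02  1.3060e+01] 0.0004980022505108393 [-0.43 -2.08  0.4 ] [-28.1  10.8  44.  120.5  -9.4  52.  -55.6]
tcp in block [-38.8  18.7]
wrist large_box [([204.2, 102.2], 0.74)]
wrist small_box [([223.5, 234.3], 0.74)]
scene large_box [([350.5, 168.3], 0.63), ([270.8, 259.5], 0.57)]
scene small_box [([309.3, 275.3], 0.49)]
L 342 [37.5 45.3] circ [36.3 43.4] 22.9 z [0.0278 0.0296 0.0316]
S 27 [-35.6  61.2] circ [-35.3  58.8] 12.6 z [0.0267 0.0289 0.0306]
214 [0.0198 0.0201 0.0197]
216 [0.0198 0.0195 0.0197]
218 [0.0197 0.0192 0.019 ]
220 [0.019  0.0121 0.0116]
222 [0.0136 0.0162 0.015 ]
224 [0.0153 0.0241 0.0188]
226 [0.0262 0.0277 0.025 ]
228 [0.0291 0.0295 0.0283]
230 [0.0299 0.0304 0.0295]
232 [0.0301 0.0303 0.0302]
234 [0.0299 0.0301 0.0303]
236 [0.0303 0.0301 0.0308]
238 [0.03   0.0301 0.0302]
240 [0.03   0.0303 0.0304]
242 [0.1019 0.1019 0.1021]
```

View pics/wrist_l.png

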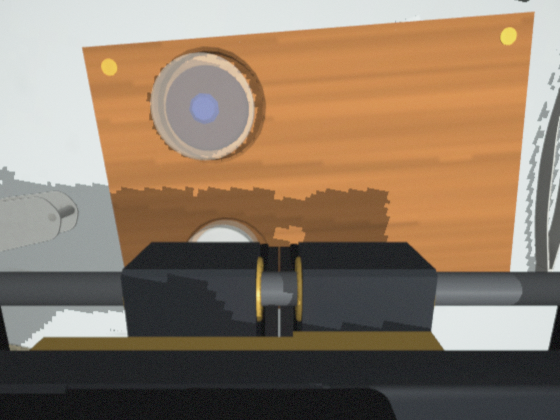

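The small box has dropped; its top reads z = 0.030. I'll back off, lift clear and check.

>>> arm_command([
  [[0, 0.006, 0, 0, 0, 0, 1], [0, 0.009, -0.015, 0, 0, 0, 1], [0, 0.009, -0.05, 0, 0, 0, 1], [-0.02, 0.05, -0.09, 0, 0, 0, 1], [-0.02, 0.1, -0.12, 0, 0, 0, 1], [-0.02, 0.12, -0.13, 0, 0, 0, 1], [-0.02, 0.12, -0.13, 0, 0, 0, 1]],
])

```text
time_s: 15.1
tool_pos: [0.4678, -0.2572, 0.1596]
tool_rot: [179.7, -0.3, 12.7]
force: [-0.1, -0.8, -0.3]
grip_width: 0.0005
```

```bash
python3 look.py m wrist scene top
```

```text
15.1 [ 0.4678 -0.2572  0.1596] [179.7   -0.28  12.7 ] 0.0004612790377912975 [-0.06 -0.77 -0.32] [-21.2   8.   51.4 106.3  -6.7  68.4 -45. ]
tcp in block [ -67.8 -104.8]
wrist large_box [([448.3, 34.9], 0.82), ([79.3, 88.7], 0.68), ([432.3, 196.0], 0.64)]
wrist small_box [([95.7, 179.4], 0.9)]
scene large_box [([270.0, 258.3], 0.96), ([294.1, 157.1], 0.81)]
scene small_box [([311.1, 268.8], 0.8)]
L 379 [35.7 44.7] circ [36.3 43.8] 22.7 z [0.0277 0.0295 0.0312]
S 290 [-36.7  44.5] circ [-36.2  43.1] 20.0 z [0.0278 0.0296 0.0313]
top large_box [([219.6, 230.7], 0.69)]
top small_box [([226.5, 271.7], 0.82)]
L 466 [36.6 44.9] circ [43.3  5.9] 61.6 z [0.0286 0.0305 0.0325]
S 362 [-36.   45.1] circ [-35.6  45.3] 19.2 z [0.0285 0.0304 0.0326]
```

View pics/wrist_m.png

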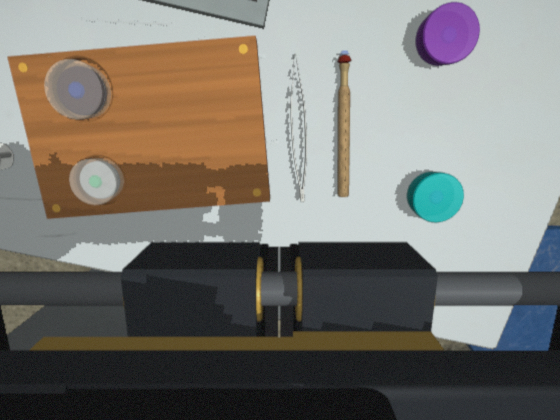

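View pics/scene_m.png

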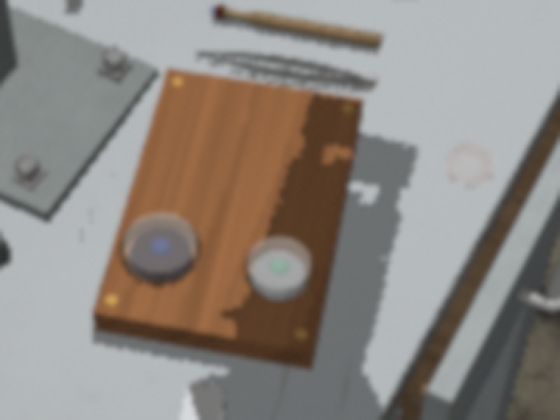

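>>> arm_command([
  [[0, 0, 0, 0, 0, 0, 1], [0, 0, 0, 0, 0, 0, 1], [0, 0, 0, 0, 0, 0, 1]],
])

```text
time_s: 15.85
tool_pos: [0.4664, -0.2514, 0.1562]
tool_rot: [-180.0, -0.0, 13.1]
force: [0.3, -0.3, -0.3]
grip_width: 0.0007
```

Run:
```python
from cell import *
print(sign_off())
```

```text
the job is handed in; nothing more can be done
None
```

Both boxes are in their own wells. I pushed each across the block with the shut fingertips, the large box first and then the small one, and handed the job in at about 16 s.

- **Seating:** The last scene and top pictures put the large box at block (36–37, 45) mm and the small box at (-36 to -37, 45) mm. Both tops are level at about z = 0.030 m, which is 10 mm proud of the block, so both sit flat.
- **Bystanders:** The tweezers and dop stick look unmoved in the last pictures. I did not check the loupe at the end, but the arm never went down near it. The arm stood clear of everything at the end.
- **Forces:** Contact force in the readings stayed at about 5 N or less.
- **Disagreements:** The cameras differed by a few mm in absolute position. During the large push I also judged that box's sideways position against the wrong edge height, so that reading was a few mm off. It still dropped in. I corrected this for the small box using the depth picture.
- **Bad fit:** In the last top picture the circle fit for the large box was spoilt by something else at the same height. For that camera I relied on the average position instead.

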